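# Pack the tea kit and the marinade kit

## Task

Make up two kits from the stock laid out just in front of the two wooden carriers: put the salt shaker, the spice jar and the garlic into the three-compartment carrier, and the lemon and the honey jar into the two-compartment one. Give each thing a compartment of its own (whichever you like), standing or lying as it does now, flat on the compartment's floor and well centred in it. Leave the lime and the kitchen timer where they are.

Things in the scene. Friction and masses are not known exactly. Their poses are not given: they have to be found in the camera images.
- long_carrier: Fixed wooden carrier, three dark-floored square compartments in a row; 276 mm long (its y), 96 mm wide (x), slightly turned; may be left or right of the other. Origin under its centre at worktop level. Compartments 84 x 84 mm inside, centres at x = 0, y = -90, 0 and +90 mm in its frame; floors 10 mm above the worktop, tops of walls at 17 mm, walls 6 mm thick.
- short_carrier: Fixed wooden carrier, two dark-floored square compartments in a row; 186 mm long (its y), 96 mm wide (x), slightly turned; may be left or right of the other. Origin under its centre at worktop level. Compartments 84 x 84 mm inside, centres at x = 0, y = -45 and +45 mm in its frame; floors 10 mm above the worktop, tops of walls at 17 mm, walls 6 mm thick.
- salt_shaker_center (a point): Salt shaker: small clear glass shaker with a grey perforated top, standing upright, round, 44 mm across, 90 mm high, about 0.1 kg; the top 16 mm is only 34 mm across. Grip it above the middle, below that top. The point given is its centre, half-way up; it starts on the worktop and the things may lie in any order.
- spice_jar_center (a point): Spice jar: slim clear jar with a mustard-yellow cap and a green label, standing upright, round, 42 mm across, 96 mm high, about 0.11 kg. Grip it above the middle. The point given is its centre, half-way up; it starts on the worktop and the things may lie in any order.
- garlic_center (a point): Garlic bulb: whitish-pink, roughly round, 60 mm across and 58 mm high with its narrow tip up, about 0.04 kg. Grip it at or just above the centre. The point given is its centre, half-way up; it starts on the worktop and the things may lie in any order.
- lemon_center (a point): Lemon: yellow fruit lying on its side, 78 mm long along its x axis, 55 mm wide along its y axis, 56 mm high, about 0.11 kg. Grip it across y, at the centre or a little above. The point given is its centre, half-way up; it starts on the worktop and the things may lie in any order.
- honey_jar_center (a point): Honey jar: stout jar with a red screw lid, standing upright, round, 65 mm across (lid 65 mm across, 12 mm high), 100 mm high, about 0.44 kg. Tall for a gripper: grip it about 75 mm above its foot. The point given is its centre, half-way up; it starts on the worktop and the things may lie in any order.
- lime_center (a point): Lime: green fruit, 60 x 48 mm and 48 mm high, lying among the stock. It belongs to neither kit and stays where it is. The point given is its centre.
- timer_center (a point): Kitchen timer: round, white on an orange base, 65 mm across, 48 mm high, standing to the right of the work. It stays where it is. The point given is its centre.
Mind the look-alikes: they are no part of the job. There is more than one size of the part that bears honey_jar_center; the job needs the larger.

How it is judged:
At the end, for the whole second after the job is handed in: Salt shaker, spice jar, garlic in the three-compartment carrier, lemon, honey jar in the other, each within 15 mm of its own compartment's centre in x and y, height within 5 mm of resting on the floor, shaker and jars upright within 0.1 rad, all released, at rest; lime and timer moved under 25 mm (x of salt_shaker_center in the frame of long_carrier between -0.015 and 0.015 m and (y of salt_shaker_center in the frame of long_carrier between -0.105 and -0.075 m or y of salt_shaker_center in the frame of long_carrier between -0.015 and 0.015 m or y of salt_shaker_center in the frame of long_carrier between 0.075 and 0.105 m) and z of salt_shaker_center in the frame of long_carrier between 0.05 and 0.06 m and angle between each of salt_shaker_center, spice_jar_center, honey_jar_center's own z axis and vertical below 0.1 rad and linear speed of each of salt_shaker, spice_jar, garlic, lemon, honey_jar below 0.02 m/s and angular speed of each of salt_shaker, spice_jar, garlic, lemon, honey_jar below 0.3 rad/s and x of spice_jar_center in the frame of long_carrier between -0.015 and 0.015 m and (y of spice_jar_center in the frame of long_carrier between -0.105 and -0.075 m or y of spice_jar_center in the frame of long_carrier between -0.015 and 0.015 m or y of spice_jar_center in the frame of long_carrier between 0.075 and 0.105 m) and z of spice_jar_center in the frame of long_carrier between 0.053 and 0.063 m and x of garlic_center in the frame of long_carrier between -0.015 and 0.015 m and (y of garlic_center in the frame of long_carrier between -0.105 and -0.075 m or y of garlic_center in the frame of long_carrier between -0.015 and 0.015 m or y of garlic_center in the frame of long_carrier between 0.075 and 0.105 m) and z of garlic_center in the frame of long_carrier between 0.034 and 0.044 m and x of lemon_center in the frame of short_carrier between -0.015 and 0.015 m and (y of lemon_center in the frame of short_carrier between -0.06 and -0.03 m or y of lemon_center in the frame of short_carrier between 0.03 and 0.06 m) and z of lemon_center in the frame of short_carrier between 0.033 and 0.043 m and x of honey_jar_center in the frame of short_carrier between -0.015 and 0.015 m and (y of honey_jar_center in the frame of short_carrier between -0.06 and -0.03 m or y of honey_jar_center in the frame of short_carrier between 0.03 and 0.06 m) and z of honey_jar_center in the frame of short_carrier between 0.055 and 0.065 m and distance of each of lime_center, timer_center from where it was at the start of the episode below 0.025 m); the robot touches nothing.
It fails at once if the lime is pushed away by more than 40 mm (distance of lime_center from where it was at the start of the episode above 0.04 m).
It fails at once if the kitchen timer is pushed away by more than 40 mm (distance of timer_center from where it was at the start of the episode above 0.04 m).
It also fails if it takes over 128 s, if anything falls off the work surface, if the arm or the gripper's body presses on something with over 40 N, if the wrist force passes 120 N, or if a joint passes its speed limit or range.

## Robot

A 6-joint arm with a two-finger parallel gripper is mounted at the origin on a cart in front of the work surface, level with it; the furniture and walls round the work are solid. World frame = base frame: x ahead of the robot, y to its left, z up, the work surface at z = 0. Lengths are in m, angles in rad, forces in N, time in s.
With the tool pointing down it reaches from about 0.35 to 0.8 m from the base axis. Payload 7.3 kg.
Tool frame: the origin (TCP) lies midway between the tips of the shut fingers; the grasp point (between the pads) lies 19 mm behind it; z points along the fingers, y is the line along which they close (so a half turn about z gives the same grasp; the last joint's range is limited). The gripper opens to 85 mm and grips with 20 to 120 N. Pads are 22 mm wide; open, the fingers measure 114 mm over their backs; the gripper's body (76 mm by 85 mm) begins 54 mm behind the grasp point. The pads swing forward as they close: fully open they stand 13 mm farther back than shut.
Start: joints at [1.102, 0.342, 1.524, -0, 1.275, -0.146], TCP at [0.167, 0.498, 0.198] pointing down, gripper open.
Joint ranges: [-2.53, 2.53], [-0.77, 2.02], [0.04, 2.7], [-1, 4.14], [0.28, 2.66], [-3.11, 3.11]. Speed limits (rad/s): [2.57, 2.57, 3.14, 3.14, 3.14, 3.14].

## Interface

Orientations are given as a unit quaternion [x, y, z, w].
In Python, from plant import get_state, camera, camera_model, sign_off gives the robot as it stands.
- The arm moves only by the tool jog_arm, never from a script. Its argument "rows" is a list of rows, each an object of numbers: "tx", "ty", "tz": the shift along the world's x, y, z in mm; "wx", "wy", "wz": the turn, a rotation vector about the world's x, y, z in rad; "hand": the opening, from -1 (shut) to 1 (fully open). A call has exactly 5 rows; each row shifts and turns the commanded pose from where the row before left it; what a row does not reach is not made up. A row lasts 1/8 s, in which the tool goes at most 62.5 mm and 10.7 degrees, less where a joint would pass 70% of its speed; a pose out of reach is approached as far as the arm can. A call with a gripper value outside its range is refused whole. The fingers move at their own pace and stop on an object; "newtons" is the grip in N (left out, the last holds). Time passes only in rows, so rows that do not move let the fingers close, or fill a call up. It gives the time, the measured TCP pose, the force, the opening and the grip force at its end, in the units of the state.
- get_state(): the state, without advancing time (a new reading comes with each control period).
- camera(name): name is "side" or "top" or "wrist"; returns the picture (400x640x3 uint8, blue, green, red); there is no depth.
- camera_model(name): a dict with "mtx" (3x3 intrinsics, pixels), "R" (3x3) and "t" (3): a world point X has camera coordinates R X + t. Camera axes: x right, y down, z forward; pixel columns grow to the right and rows downward; lengths in m; the calibration is good to about 2 mm. A picture is of the moment at which its call begins: read the wrist's pose just before it. camera_model takes no time and is no camera call; for the wrist camera it gives the pose at the moment of the call.
- sign_off(): hands the job in; it is judged then, once.
The state is a dict: "clock": time; "qpos": joint angles; "dq": joint speeds; "effort": joint torques, N m; "position": TCP position; "eef_rot": TCP orientation; "ft_force": force on the tool from outside, world axes, zero at the start; "wrist_torque": the same for the moment, N m; "opening": finger opening in m; "gripper_force": force on a finger pad.
Only numpy, scipy, OpenCV 4.12 (cv2) and the standard library are available. Lean on these libraries where they do the work, as an engineer would, in place of code of your own. Each camera call takes 0.05 s, during which the arm holds its last target. There are 200 camera calls.

## Working session

There is one attempt and no reset: what is moved stays moved. The work goes in short steps, Python scripts to look and compute and a tool call to move; the robot and the scene stay as the last step left them, time stands still between calls to the robot, and variables do not carry over. Pictures are saved under pics/ and viewed, at most 14 in all, crops included, and the job is handed in when it is done.

Besides the shell and the picture viewer there is one more tool, called after ">>>" as name([rows], argument=value, ...), one row to a line, values as JSON. jog_arm: Moves the arm, as the interface text tells. Its arguments: {"type":"object","properties":{"rows":{"type":"array"},"newtons":{"type":"number"}},"required":["rows"]}

```bash
mkdir -p pics
python3 - <<'E'
from plant import *
import cv2
for n in("top","side"):
    cv2.imwrite(f"pics/{n}0.png",camera(n)); m=camera_model(n); print(n,m)
s=get_state(); print(s)
E
```

```text
top {'mtx': array([[409.95474209,   0.        , 320.96752992],
       [  0.        , 409.95474209, 200.27022554],
       [  0.        ,   0.        ,   1.        ]]), 'R': array([[ 0.00727434, -0.9999036 , -0.0118268 ],
       [-0.99587102, -0.00617375, -0.09056934],
       [ 0.09048759,  0.0124368 , -0.99581992]]), 't': array([-0.10684661,  0.51056319,  1.18475994])}
side {'mtx': array([[428.95411098,   0.        , 324.1646768 ],
       [  0.        , 428.95411098, 200.88877875],
       [  0.        ,   0.        ,   1.        ]]), 'R': array([[ 0.92316255, -0.38405258, -0.01656843],
       [-0.26586652, -0.60675671, -0.74910699],
       [ 0.27764347,  0.69595252, -0.6622418 ]]), 't': array([-0.515269  ,  0.11227237,  1.14353946])}
{'clock': 0.1, 'qpos': array([ 1.10202193e+00,  3.42641951e-01,  1.52489360e+00, -4.75815550e-05,
        1.27538766e+00, -1.46049275e-01]), 'dq': array([-0.00062437, -0.00260248, -0.00160512,  0.00198499,  0.00138202,
        0.00071355]), 'effort': array([ 1.30948727e-03, -4.34448409e+01, -2.46492380e+01, -2.40822692e-04,
        4.54899549e-03,  1.04187072e-05]), 'position': array([0.16634666, 0.49754137, 0.19701098]), 'eef_rot': array([ 1.60656329e-01,  9.87010183e-01, -6.40975886e-04, -1.79619661e-04]), 'ft_force': array([-0.1510704 ,  0.47905523,  0.11805158]), 'wrist_torque': array([ 0.01843071, -0.00104607, -0.0242338 ]), 'gripper_force': 0.0, 'opening': 0.08543485027304769}
```

View pics/top0.png

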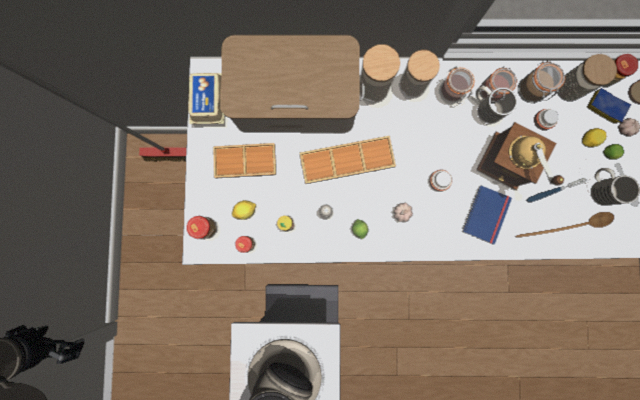

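View pics/side0.png

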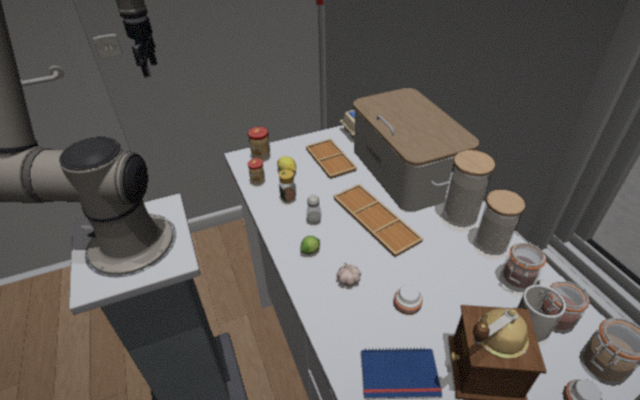

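Top view: large honey jar about (199,227), small decoy (244,244), lemon (244,210), spice jar (285,223), salt (325,211), lime (360,229), garlic (403,212), timer (441,180). The short carrier is around (245,160) and the long one around (348,159). I'll enlarge these.

Run:
```python
import cv2
a=cv2.imread("pics/top0.png")
cv2.imwrite("pics/c1.png",cv2.resize(a[130:260,180:310],None,fx=4.6,fy=4.6,interpolation=cv2.INTER_CUBIC))
cv2.imwrite("pics/c2.png",cv2.resize(a[130:250,295:455],None,fx=5,fy=5,interpolation=cv2.INTER_CUBIC))
```

```text
(no output)
```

View pics/c1.png

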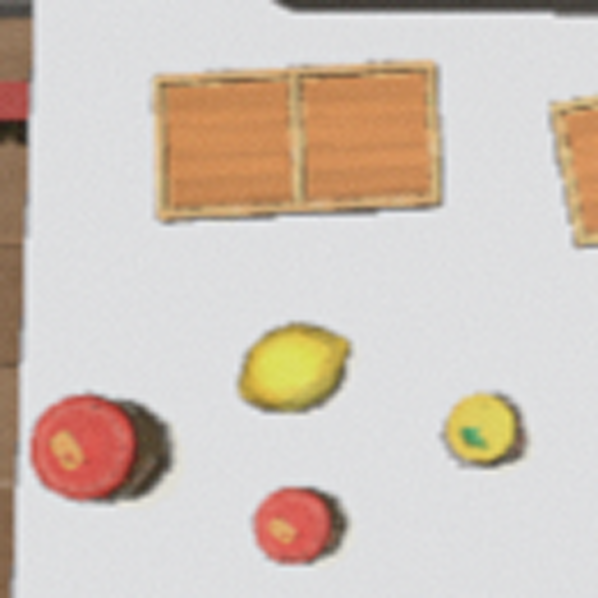

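View pics/c2.png

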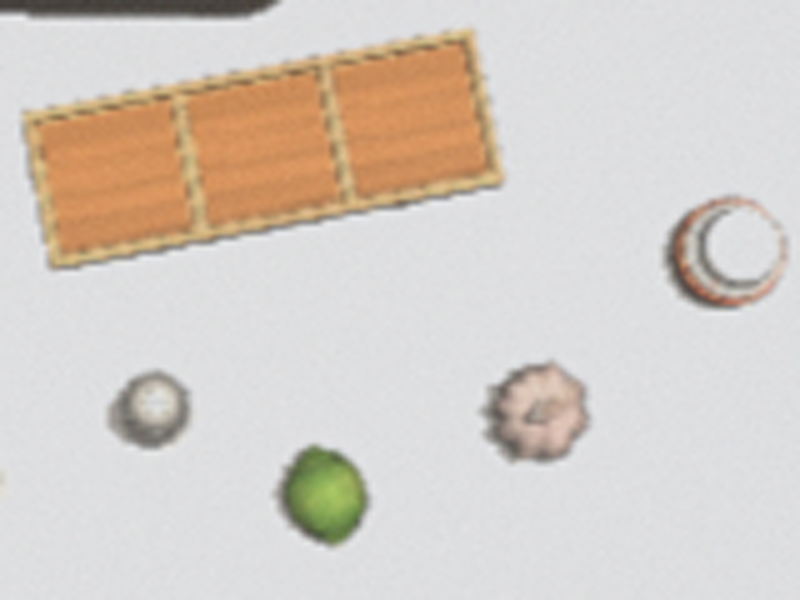

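Short carrier corners in crop 1 are (155,76), (435,62), (440,205), (162,220). Honey lid centre is (83,447), about 105 px across, which matches the 65 mm jar; the other jar is about 46 mm. Lemon (294,367), cap (483,428). In crop 2 the long carrier corners are (24,113), (472,30), (502,184), (53,268), with salt top (154,403), garlic (540,412), lime (325,494).

```bash
cat > h.py <<'E'
from plant import *
import numpy as np, cv2
def ray(n,u,v,z,m=None):
    m=m or camera_model(n); R,t=m["R"],m["t"]
    d=R.T@np.linalg.solve(m["mtx"],[u,v,1]); c=-R.T@t
    return c+d*(z-c[2])/d[2]
def proj(n,X,m=None):
    m=m or camera_model(n); p=m["mtx"]@(m["R"]@np.array(X)+m["t"]); return p[:2]/p[2]
E
python3 - <<'E'
from h import *
np.set_printoptions(precision=4,suppress=True)
c1=lambda x,y:(180-.5+(x+.5)/4.6,130-.5+(y+.5)/4.6)
c2=lambda x,y:(295-.5+(x+.5)/5,130-.5+(y+.5)/5)
for nm,f,cs in(("short",c1,[(155,76),(435,62),(440,205),(162,220)]),("long",c2,[(24,113),(472,30),(502,184),(53,268)])):
    P=np.array([ray("top",*f(*c),.017)[:2] for c in cs])
    y=(P[0]+P[3]-P[1]-P[2])/2; x=(P[0]+P[1]-P[2]-P[3])/2
    c=P.mean(0); a=np.arctan2(-y[0],y[1])
    print(nm,c,np.linalg.norm(y),np.linalg.norm(x),"yaw",a,np.arctan2(x[1],x[0]))
    for o in((.09,0,-.09) if nm=="long" else (.045,-.045)): print("  comp",o,c+o*np.array([-np.sin(a),np.cos(a)]), "side px",proj("side",[*(c+o*np.array([-np.sin(a),np.cos(a)])),.01]))
for nm,f,p,z in(("honey",c1,(83,447),.1),("lemon",c1,(294,367),.028),("lem1",c1,(240,390),.028),("lem2",c1,(350,342),.028),("spice",c1,(483,428),.096),("small",c1,(292,525),.075),
 ("salt",c2,(154,403),.09),("garlic",c2,(540,412),.03),("lime",c2,(325,494),.024),("timer",c2,(740,247),.048)):
    X=ray("top",*f(*p),z); print(nm,X,np.hypot(*X[:2]),"side",proj("side",X))
E
```

```text
short [0.6309 0.1267] 0.18194772966075495 0.09472935138580416 yaw 0.057543177056794785 0.06556493869831397
  comp 0.045 [0.6283 0.1716] side px [323.7614 151.0029]
  comp -0.045 [0.6335 0.0818] side px [336.0466 165.4202]
long [ 0.635  -0.1806] 0.27231931902176604 0.09499583575814631 yaw 0.19146383212177578 0.18774875761023802
  comp 0.09 [ 0.6179 -0.0922] side px [355.3317 199.6737]
  comp 0 [ 0.635  -0.1806] side px [374.7889 217.3357]
  comp -0.09 [ 0.6521 -0.269 ] side px [396.1985 236.7699]
honey [0.429  0.2341 0.1   ] 0.4886705476714217 side [257.633  131.8694]
lemon [0.4825 0.1234 0.028 ] 0.4980499018184919 side [286.6236 165.2041]
lem1 [0.4676 0.1575 0.028 ] 0.4934382062798178 side [278.7194 160.4548]
lem2 [0.4987 0.088  0.028 ] 0.5064314128736643 side [295.3035 170.2244]
spice [ 0.4421 -0.0046  0.096 ] 0.442101781447241 side [285.9094 174.2935]
small [0.3831 0.1128 0.075 ] 0.39938700506744046 side [255.0135 162.5758]
salt [ 0.4776 -0.1167  0.09  ] 0.4916285179479784 side [312.4314 196.6255]
garlic [ 0.4778 -0.3415  0.03  ] 0.5872619791179092 side [347.9317 272.4656]
lime [ 0.4294 -0.2168  0.024 ] 0.4810094293363631 side [310.0672 244.6091]
timer [ 0.5728 -0.4543  0.048 ] 0.7310812001283472 side [408.277  290.6257]
```

>>> jog_arm([
  {"tx": 32, "ty": -37, "wz": -0.083, "hand": 1},
  {"tx": 32, "ty": -37, "wz": -0.083, "hand": 1},
  {"tx": 32, "ty": -37, "wz": -0.083, "hand": 1},
  {"tx": 32, "ty": -37, "wz": -0.083, "hand": 1},
  {"tx": 32, "ty": -37, "wz": -0.083, "hand": 1},
], newtons=30)

```text
invalid input at $.rows[0]: expected keys tx, ty, tz, wx, wy, wz, hand
```

>>> jog_arm([
  {"tx": 32, "ty": -37, "wz": -0.083, "hand": 1},
  {"tx": 32, "ty": -37, "wz": -0.083, "hand": 1},
  {"tx": 32, "ty": -37, "wz": -0.083, "hand": 1},
  {"tx": 32, "ty": -37, "wz": -0.083, "hand": 1},
  {"tx": 28, "ty": -41, "wz": -0.083, "hand": 1},
])

```text
invalid input at $.rows[0]: expected keys tx, ty, tz, wx, wy, wz, hand
```

>>> jog_arm([
  {"tz": 0, "hand": 1},
  {"tz": 0, "hand": 1},
  {"tz": 0, "hand": 1},
  {"tz": 0, "hand": 1},
  {"tz": 0, "hand": 1},
])

```text
invalid input at $.rows[0]: expected keys tx, ty, tz, wx, wy, wz, hand
```

```bash
cat >> h.py <<'E'
from scipy.spatial.transform import Rotation as Ro
def st():
    s=get_state(); R=Ro.from_quat(s["eef_rot"]).as_matrix()
    print("t",round(s["clock"],2),"pos",np.round(s["position"],4),"yawY",round(float(np.arctan2(R[1,1],R[0,1])),3),"zax",np.round(R[:,2],3),"F",np.round(s["ft_force"],1),"open",round(s["opening"],4),"grip",round(s["gripper_force"],1),"q",np.round(s["qpos"],2))
E
python3 - <<'E'
from h import *
st(); m=camera_model("wrist"); cv2.imwrite("pics/w1.png",camera("wrist"))
print(-m["R"].T@m["t"]); print("lemon px",proj("wrist",[.4825,.1234,.028],m))
np.savez("w1.npz",**m)
E
```

```text
t 0.1 pos [0.1663 0.4975 0.197 ] yawY 1.248 zax [-0.001 -0.001 -1.   ] F [-0.2  0.5  0.1] open 0.0854 grip 0.0 q [ 1.1   0.34  1.52 -0.    1.28 -0.15]
[0.09233542 0.52262022 0.37483874]
lemon px [128.4625079  460.64649178]
```

View pics/w1.png

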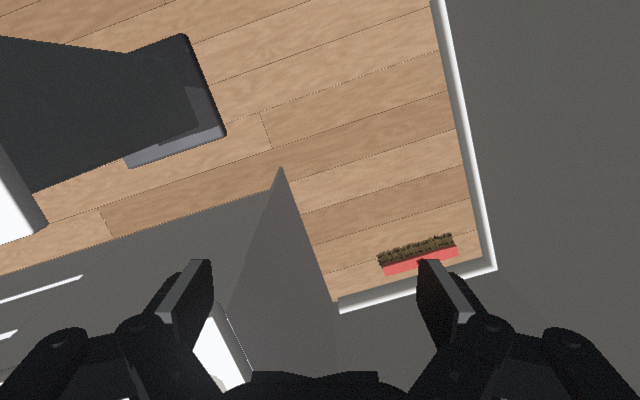

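The moves were refused because every row needs all seven keys. The wrist view shows only the floor and the open fingers at about (185,305) and (450,305).

>>> jog_arm([
  {"tx": 32, "ty": -37, "tz": 0, "wx": 0, "wy": 0, "wz": -0.083, "hand": 1},
  {"tx": 32, "ty": -37, "tz": 0, "wx": 0, "wy": 0, "wz": -0.083, "hand": 1},
  {"tx": 32, "ty": -37, "tz": 0, "wx": 0, "wy": 0, "wz": -0.083, "hand": 1},
  {"tx": 32, "ty": -37, "tz": 0, "wx": 0, "wy": 0, "wz": -0.083, "hand": 1},
  {"tx": 32, "ty": -37, "tz": 0, "wx": 0, "wy": 0, "wz": -0.083, "hand": 1},
], newtons=30)

```text
clock: 0.78
position: [0.3273, 0.3116, 0.1975]
eef_rot: [0.362, 0.932, 0.0, -0.0]
ft_force: [-0.1, 0.1, -0.1]
opening: 0.0853
gripper_force: 0.0
```

>>> jog_arm([
  {"tx": 32, "ty": -37, "tz": 0, "wx": 0, "wy": 0, "wz": -0.083, "hand": 1},
  {"tx": 32, "ty": -37, "tz": 0, "wx": 0, "wy": 0, "wz": -0.083, "hand": 1},
  {"tx": 32, "ty": -37, "tz": 0, "wx": 0, "wy": 0, "wz": -0.083, "hand": 1},
  {"tx": 28, "ty": -41, "tz": 0, "wx": 0, "wy": 0, "wz": -0.083, "hand": 1},
  {"tx": 0, "ty": 0, "tz": 0, "wx": 0, "wy": 0, "wz": 0, "hand": 1},
])

```text
clock: 1.4
position: [0.4519, 0.1585, 0.1972]
eef_rot: [0.512, 0.859, -0.0, 0.0]
ft_force: [-1.1, 0.4, 0.0]
opening: 0.0854
gripper_force: 0.0
```

Run:
```python
from h import *
st(); m=camera_model("wrist"); cv2.imwrite("pics/w2.png",camera("wrist"))
print(-m["R"].T@m["t"]); print("lemon px",proj("wrist",[.4825,.1234,.028],m))
np.savez("w2.npz",**m)
```

```text
t 1.4 pos [0.4519 0.1585 0.1972] yawY 0.496 zax [-0.    -0.001 -1.   ] F [-1.1  0.4  0. ] open 0.0854 grip 0.0 q [ 0.18  0.26  1.65 -0.    1.24 -0.32]
[0.41518399 0.2278862  0.3749858 ]
lemon px [323.73815237 203.83453104]
```

View pics/w2.png

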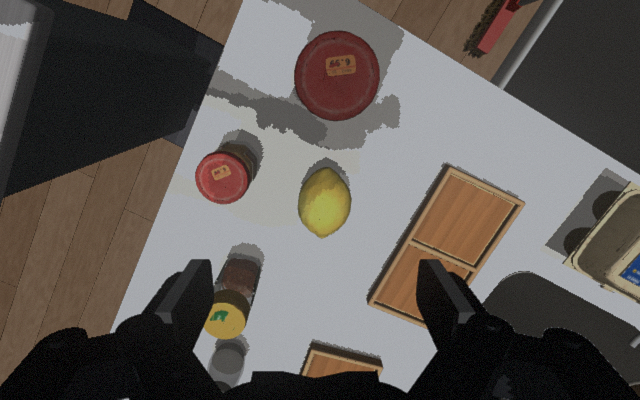

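The lemon sits at about (324,202), ends (324,166) and (322,238), as predicted. The honey lid is at (337,75) and the short carrier's corners are (450,166), (524,203), (368,302).

Run:
```python
from h import *
np.set_printoptions(precision=4,suppress=True)
m=dict(np.load("w2.npz"))
for n,u,v,z in(("lem",324.5,202,.028),("a",325,167,.028),("b",322,238,.028),("honey",337,75,.1),("spice",225,316,.096),("corn",450,166,.017),("corn2",524,203,.017),("c3",368,302,.017)): print(n,ray("wrist",u,v,z,m))
c=np.array([.6309,.1267]);a=.06
for x,y in((-.048,.093),(.048,.093),(-.048,-.093)): print(c+[x*np.cos(a)-y*np.sin(a),x*np.sin(a)+y*np.cos(a)])
```

```text
lem [0.4822 0.1256 0.028 ]
a [0.4646 0.1585 0.028 ]
b [0.4997 0.0883 0.028 ]
honey [0.4284 0.2381 0.1   ]
spice [0.4419 0.0023 0.096 ]
corn [0.5798 0.2191 0.017 ]
corn2 [0.6734 0.2234 0.017 ]
c3 [0.5903 0.0371 0.017 ]
[0.5774 0.2167]
[0.6732 0.2224]
[0.5886 0.031 ]
```

>>> jog_arm([
  {"tx": 30.4, "ty": -34, "tz": 0, "wx": 0, "wy": 0, "wz": -0.05, "hand": 1},
  {"tx": 0, "ty": 0, "tz": -55, "wx": 0, "wy": 0, "wz": 0, "hand": 1},
  {"tx": 0, "ty": 0, "tz": -55, "wx": 0, "wy": 0, "wz": 0, "hand": 1},
  {"tx": 0, "ty": 0, "tz": -50, "wx": 0, "wy": 0, "wz": 0, "hand": 1},
  {"tx": 0, "ty": 0, "tz": -29, "wx": 0, "wy": 0, "wz": 0, "hand": 1},
])

```text
clock: 2.08
position: [0.4787, 0.1282, 0.0063]
eef_rot: [0.53, 0.848, -0.001, -0.001]
ft_force: [-0.3, 0.1, 0.8]
opening: 0.0856
gripper_force: 0.0
```

>>> jog_arm([
  {"tx": 0, "ty": 0, "tz": 0, "wx": 0, "wy": 0, "wz": 0, "hand": -1},
  {"tx": 0, "ty": 0, "tz": 0, "wx": 0, "wy": 0, "wz": 0, "hand": -1},
  {"tx": 0, "ty": 0, "tz": 0, "wx": 0, "wy": 0, "wz": 0, "hand": -1},
  {"tx": 0, "ty": 0, "tz": 0, "wx": 0, "wy": 0, "wz": 0, "hand": -1},
  {"tx": 0, "ty": 0, "tz": 0, "wx": 0, "wy": 0, "wz": 0, "hand": -1},
])

```text
clock: 2.7
position: [0.4821, 0.1273, 0.0122]
eef_rot: [0.531, 0.847, 0.001, 0.002]
ft_force: [-6.2, 0.8, 21.4]
opening: 0.0327
gripper_force: 25.8
```

Run:
```python
from h import *
st(); a=camera("wrist"); b=camera("side")
cv2.imwrite("pics/w3.png",np.hstack([cv2.resize(a,(480,300)),cv2.resize(b[100:260,200:360],(300,300),interpolation=cv2.INTER_CUBIC)]))
```

```text
t 2.7 pos [0.4821 0.1273 0.0122] yawY 0.451 zax [ 0.004  0.001 -1.   ] F [-6.2  0.8 21.4] open 0.0327 grip 25.8 q [ 0.1   0.53  1.83  0.    0.78 -0.35]
```

View pics/w3.png

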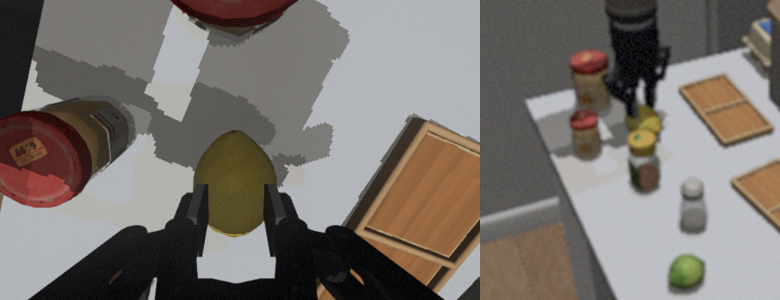

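The picture shows the lemon at (235,183) in the 480-wide wrist view, forward of the fingertips at (205,185) and (270,185), so it is gripped near one end. I'll check where the grasp point projects.

Run:
```python
from h import *
s=get_state(); m=camera_model("wrist"); R=Ro.from_quat(s["eef_rot"]).as_matrix(); p=s["position"]
for z in(0,-.019,-.027): print(z,proj("wrist",p+R[:,2]*z,m)*.75)
np.set_printoptions(precision=4,suppress=True)
for n,u,v,z in(("c",235,183,.028),("top",235,131,.028),("bot",235,236,.028)): print(n,ray("wrist",u/.75,v/.75,z,m))
print("tool x",R[:,0], "cam",R.T@(-m["R"].T@m["t"]-p))
```

```text
0 [234.89076751 172.2863831 ]
-0.019 [234.78898717 183.94239158]
-0.027 [234.73956671 189.60208353]
c [0.4825 0.1266 0.028 ]
top [0.4668 0.1592 0.028 ]
bot [0.501  0.0885 0.028 ]
tool x [-0.436   0.9    -0.0013] cam [ 0.0785  0.0007 -0.1778]
```

The lemon hasn't moved and is centred, but the pads closed too high on it and slid up. I'll reopen, go lower and regrip.

>>> jog_arm([
  {"tx": 0, "ty": 0, "tz": 0, "wx": 0, "wy": 0, "wz": 0, "hand": 1},
  {"tx": 0, "ty": 0, "tz": 0, "wx": 0, "wy": 0, "wz": 0, "hand": 1},
  {"tx": 0, "ty": 0, "tz": 0, "wx": 0, "wy": 0, "wz": 0, "hand": 1},
  {"tx": 0, "ty": 1, "tz": -4, "wx": 0, "wy": 0, "wz": 0, "hand": 1},
  {"tx": 0, "ty": 0, "tz": -3, "wx": 0, "wy": 0, "wz": 0, "hand": 1},
])

```text
clock: 3.42
position: [0.4807, 0.128, 0.0011]
eef_rot: [0.531, 0.847, -0.0, -0.0]
ft_force: [0.8, -0.3, -0.5]
opening: 0.0853
gripper_force: 0.0
```

>>> jog_arm([
  {"tx": 0, "ty": 0, "tz": 0, "wx": 0, "wy": 0, "wz": 0, "hand": -1},
  {"tx": 0, "ty": 0, "tz": 0, "wx": 0, "wy": 0, "wz": 0, "hand": -1},
  {"tx": 0, "ty": 0, "tz": 0, "wx": 0, "wy": 0, "wz": 0, "hand": -1},
  {"tx": 0, "ty": 0, "tz": 0, "wx": 0, "wy": 0, "wz": 0, "hand": -1},
  {"tx": 0, "ty": 0, "tz": 0, "wx": 0, "wy": 0, "wz": 0, "hand": -1},
])

```text
clock: 4.05
position: [0.4808, 0.1278, 0.002]
eef_rot: [0.531, 0.847, -0.0, 0.0]
ft_force: [-1.7, -0.6, 5.3]
opening: 0.0469
gripper_force: 29.7
```

>>> jog_arm([
  {"tx": 0, "ty": 0, "tz": 0, "wx": 0, "wy": 0, "wz": 0, "hand": 1},
  {"tx": 0, "ty": 0, "tz": 0, "wx": 0, "wy": 0, "wz": 0, "hand": 1},
  {"tx": 0, "ty": 0, "tz": 0, "wx": 0, "wy": 0, "wz": 0, "hand": 1},
  {"tx": 1, "ty": -2, "tz": -5, "wx": 0, "wy": 0, "wz": 0, "hand": 1},
  {"tx": 0, "ty": 0, "tz": 0, "wx": 0, "wy": 0, "wz": 0, "hand": 1},
])

```text
clock: 4.68
position: [0.4817, 0.1257, -0.0039]
eef_rot: [0.531, 0.847, -0.0, -0.0]
ft_force: [0.4, 0.3, -0.3]
opening: 0.0853
gripper_force: 0.0
```

>>> jog_arm([
  {"tx": 0, "ty": 0, "tz": 0, "wx": 0, "wy": 0, "wz": 0, "hand": -0.1},
  {"tx": 0, "ty": 0, "tz": 0, "wx": 0, "wy": 0, "wz": 0, "hand": -0.1},
  {"tx": 0, "ty": 0, "tz": 0, "wx": 0, "wy": 0, "wz": 0, "hand": -0.1},
  {"tx": 0, "ty": 0, "tz": 0, "wx": 0, "wy": 0, "wz": 0, "hand": -0.1},
  {"tx": 0, "ty": 0, "tz": 0, "wx": 0, "wy": 0, "wz": 0, "hand": -0.1},
])

```text
clock: 5.3
position: [0.4819, 0.1259, -0.0029]
eef_rot: [0.531, 0.847, 0.0, 0.0]
ft_force: [-2.1, -0.7, 5.8]
opening: 0.0498
gripper_force: 29.9
```

>>> jog_arm([
  {"tx": 0, "ty": 0, "tz": 8, "wx": 0, "wy": 0, "wz": 0, "hand": -0.1},
  {"tx": 0, "ty": 0, "tz": 12, "wx": 0, "wy": 0, "wz": 0, "hand": -0.1},
  {"tx": 0, "ty": 0, "tz": 15, "wx": 0, "wy": 0, "wz": 0, "hand": -0.1},
  {"tx": 0, "ty": 0, "tz": 15, "wx": 0, "wy": 0, "wz": 0, "hand": -0.1},
  {"tx": 0, "ty": 0, "tz": 10, "wx": 0, "wy": 0, "wz": 0, "hand": -0.1},
])

```text
clock: 5.92
position: [0.4824, 0.126, 0.0581]
eef_rot: [0.531, 0.847, 0.001, 0.001]
ft_force: [0.6, -0.3, -0.6]
opening: 0.0502
gripper_force: 30.0
```

Run:
```python
from h import *
st(); a=camera("wrist"); b=camera("side")
cv2.imwrite("pics/w4.png",np.hstack([cv2.resize(a,(480,300)),cv2.resize(b[100:220,220:340],(300,300),interpolation=cv2.INTER_CUBIC)]))
```

```text
t 5.92 pos [0.4824 0.126  0.0581] yawY 0.451 zax [ 0.002  0.    -1.   ] F [ 0.6 -0.3 -0.6] open 0.0502 grip 30.0 q [ 0.1   0.46  1.78  0.    0.9  -0.35]
```

View pics/w4.png

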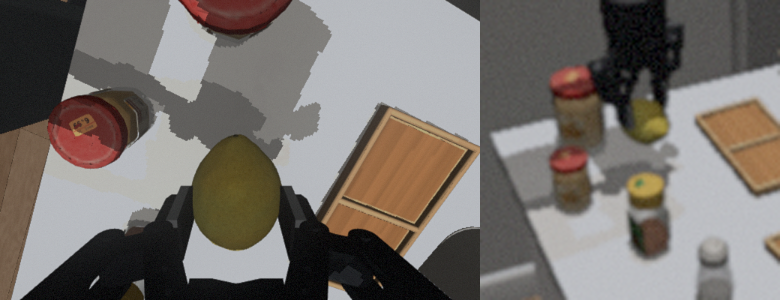

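Lemon held level, free of the table. Moving it to the right-hand compartment of the short carrier.

>>> jog_arm([
  {"tx": 35, "ty": -10, "tz": 5, "wx": 0, "wy": 0, "wz": -0.098, "hand": -0.1},
  {"tx": 40, "ty": -11, "tz": 0, "wx": 0, "wy": 0, "wz": -0.098, "hand": -0.1},
  {"tx": 40, "ty": -11, "tz": 0, "wx": 0, "wy": 0, "wz": -0.098, "hand": -0.1},
  {"tx": 37, "ty": -11, "tz": 0, "wx": 0, "wy": 0, "wz": -0.098, "hand": -0.1},
  {"tx": 0, "ty": 0, "tz": 0, "wx": 0, "wy": 0, "wz": 0, "hand": -0.1},
])

```text
clock: 6.65
position: [0.6355, 0.0818, 0.0605]
eef_rot: [0.687, 0.727, 0.0, 0.0]
ft_force: [-0.4, -0.0, -1.2]
opening: 0.0499
gripper_force: 30.1
```

>>> jog_arm([
  {"tx": 0, "ty": 0, "tz": -15, "wx": 0, "wy": 0, "wz": 0, "hand": -0.1},
  {"tx": 0, "ty": 0, "tz": -15, "wx": 0, "wy": 0, "wz": 0, "hand": -0.1},
  {"tx": 0, "ty": 0, "tz": 0, "wx": 0, "wy": 0, "wz": 0, "hand": -0.1},
  {"tx": 0, "ty": 0, "tz": 0, "wx": 0, "wy": 0, "wz": 0, "hand": -0.1},
  {"tx": 0, "ty": 0, "tz": 0, "wx": 0, "wy": 0, "wz": 0, "hand": -0.1},
])

```text
clock: 7.28
position: [0.6343, 0.083, 0.0322]
eef_rot: [0.686, 0.728, 0.0, 0.0]
ft_force: [-0.2, 0.6, -1.0]
opening: 0.0496
gripper_force: 30.1
```

Run:
```python
from h import *
st(); m=camera_model("wrist"); a=camera("wrist"); np.savez("w5.npz",**m)
cv2.imwrite("pics/w5.png",a)
```

```text
t 7.28 pos [0.6343 0.083  0.0322] yawY 0.059 zax [ 0.001 -0.    -1.   ] F [-0.2  0.6 -1. ] open 0.0496 grip 30.1 q [ 0.01  0.71  1.38 -0.    1.05 -0.05]
```

View pics/w5.png

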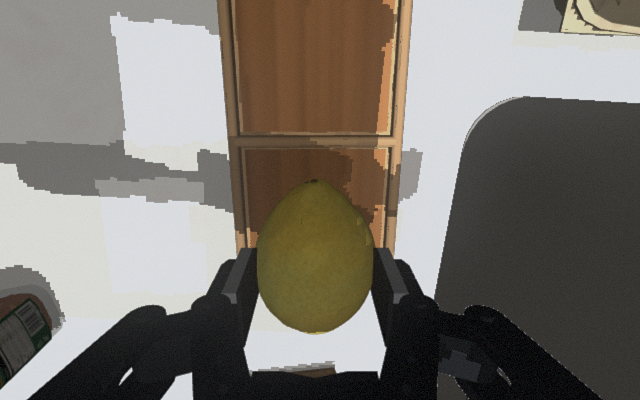

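The carrier's divider is at v≈142, between x 233 and 401; outer walls run at about x 241 and 391 (v=230). The lemon is at (315,256). Computing the carrier centre from this.

Run:
```python
from h import *
np.set_printoptions(precision=4,suppress=True)
m=dict(np.load("w5.npz"))
L=ray("wrist",229,143,.017,m);Rr=ray("wrist",403,141,.017,m)
print(L,Rr,(L+Rr)/2,np.linalg.norm(L-Rr), np.arctan2(Rr[1]-L[1],Rr[0]-L[0]))
```

```text
[0.5856 0.1256 0.017 ] [0.6808 0.1323 0.017 ] [0.6332 0.129  0.017 ] 0.09547695821788375 0.07076660071941168
```

>>> jog_arm([
  {"tx": 1.5, "ty": 1, "tz": -12, "wx": 0, "wy": 0, "wz": 0, "hand": -0.1},
  {"tx": 0, "ty": 0, "tz": -7, "wx": 0, "wy": 0, "wz": 0, "hand": -0.1},
  {"tx": 0, "ty": 0, "tz": -4, "wx": 0, "wy": 0, "wz": 0, "hand": -0.1},
  {"tx": 0, "ty": 0, "tz": 0, "wx": 0, "wy": 0, "wz": 0, "hand": -0.1},
  {"tx": 0, "ty": 0, "tz": 0, "wx": 0, "wy": 0, "wz": 0, "hand": -0.1},
])

```text
clock: 7.95
position: [0.6356, 0.0839, 0.0087]
eef_rot: [0.686, 0.728, 0.0, 0.0]
ft_force: [0.0, 0.2, -0.4]
opening: 0.0498
gripper_force: 30.1
```

>>> jog_arm([
  {"tx": 0, "ty": 0, "tz": 0, "wx": 0, "wy": 0, "wz": 0, "hand": 0.3},
  {"tx": 0, "ty": 0, "tz": 0, "wx": 0, "wy": 0, "wz": 0, "hand": 0.35},
  {"tx": 0, "ty": 0, "tz": 0, "wx": 0, "wy": 0, "wz": 0, "hand": 0.4},
  {"tx": 0, "ty": 0, "tz": 5, "wx": 0, "wy": 0, "wz": 0, "hand": 0.5},
  {"tx": 0, "ty": 0, "tz": 10, "wx": 0, "wy": 0, "wz": 0, "hand": 1},
])

```text
clock: 8.57
position: [0.6352, 0.0839, 0.0239]
eef_rot: [0.686, 0.728, -0.0, -0.0]
ft_force: [0.2, 0.7, 0.4]
opening: 0.0796
gripper_force: 0.0
```

>>> jog_arm([
  {"tx": 0, "ty": 0, "tz": 45, "wx": 0, "wy": 0, "wz": 0, "hand": 1},
  {"tx": 0, "ty": 0, "tz": 55, "wx": 0, "wy": 0, "wz": 0, "hand": 1},
  {"tx": -10, "ty": 7, "tz": 50, "wx": 0, "wy": 0, "wz": 0, "hand": 1},
  {"tx": -40, "ty": 30, "tz": 10, "wx": 0, "wy": 0, "wz": 0, "hand": 1},
  {"tx": -40, "ty": 30, "tz": 0, "wx": 0, "wy": 0, "wz": 0, "hand": 1},
])

```text
clock: 9.2
position: [0.5453, 0.1515, 0.1859]
eef_rot: [0.686, 0.727, 0.002, 0.001]
ft_force: [-0.6, 1.2, -0.8]
opening: 0.0854
gripper_force: 0.0
```

>>> jog_arm([
  {"tx": -40, "ty": 30, "tz": 0, "wx": 0, "wy": 0, "wz": 0, "hand": 1},
  {"tx": -40, "ty": 30, "tz": 0, "wx": 0, "wy": 0, "wz": 0, "hand": 1},
  {"tx": -37, "ty": 25, "tz": 0, "wx": 0, "wy": 0, "wz": 0, "hand": 1},
  {"tx": 0, "ty": 0, "tz": 0, "wx": 0, "wy": 0, "wz": 0, "hand": 1},
  {"tx": 0, "ty": 0, "tz": 0, "wx": 0, "wy": 0, "wz": 0, "hand": 1},
])

```text
clock: 9.82
position: [0.4292, 0.2359, 0.1844]
eef_rot: [0.686, 0.728, 0.001, 0.001]
ft_force: [0.8, -0.3, 0.2]
opening: 0.0852
gripper_force: 0.0
```

Run:
```python
from h import *
st(); m=camera_model("wrist"); a=camera("wrist"); np.savez("w6.npz",**m)
print("honey top",proj("wrist",[.4285,.236,.1],m)); s=get_state()
t=camera("top"); t=cv2.resize(t[130:260,180:310],(400,400),interpolation=cv2.INTER_CUBIC)
cv2.imwrite("pics/w6.png",np.hstack([cv2.resize(a,(400,250)),t[100:350]])) 
cv2.imwrite("pics/w6r.png",a)
```

```text
t 9.82 pos [0.4292 0.2359 0.1844] yawY 0.059 zax [ 0.002  0.    -1.   ] F [ 0.8 -0.3  0.2] open 0.0852 grip 0.0 q [ 0.35  0.29  1.64 -0.    1.21  0.29]
honey top [312.3915353  185.72300466]
```

View pics/w6.png

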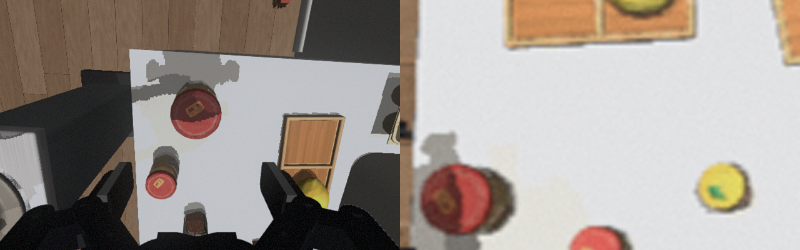

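Lemon is in its compartment. The honey lid is at (313,179) in full-resolution pixels.

Run:
```python
from h import *
m=dict(np.load("w6.npz")); a=cv2.imread("pics/w6r.png").astype(int)
k=((a[...,2]>a[...,1]*1.8)&(a[...,2]>60)).astype(np.uint8)
n,l,s,c=cv2.connectedComponentsWithStats(k)
for i in range(1,n):
    if s[i,4]>500: print(s[i],c[i],ray("wrist",s[i,0]+s[i,2]/2-.5,s[i,1]+s[i,3]/2-.5,.1,m))
```

```text
[275 144  79  78 915] [320.7442623  184.94863388] [0.42959046 0.23866794 0.1       ]
[284 185  61  30 972] [314.16049383 199.93106996] [0.43041134 0.22481    0.1       ]
[ 233  276   49   43 1203] [257.07564422 297.08312552] [0.38662348 0.13325202 0.1       ]
```

>>> jog_arm([
  {"tx": 0, "ty": 1, "tz": -40, "wx": 0, "wy": 0, "wz": 0, "hand": 1},
  {"tx": 0, "ty": 0, "tz": -45, "wx": 0, "wy": 0, "wz": 0, "hand": 1},
  {"tx": 0, "ty": 0, "tz": -40, "wx": 0, "wy": 0, "wz": 0, "hand": 1},
  {"tx": 0, "ty": 0, "tz": -14, "wx": 0, "wy": 0, "wz": 0, "hand": 1},
  {"tx": 0, "ty": 0, "tz": 0, "wx": 0, "wy": 0, "wz": 0, "hand": 1},
])

```text
clock: 10.55
position: [0.4288, 0.2365, 0.0444]
eef_rot: [0.686, 0.727, -0.0, -0.0]
ft_force: [1.0, 0.6, 0.7]
opening: 0.0856
gripper_force: 0.0
```

>>> jog_arm([
  {"tx": 0, "ty": 0, "tz": 0, "wx": 0, "wy": 0, "wz": 0, "hand": 0.2},
  {"tx": 0, "ty": 0, "tz": 0, "wx": 0, "wy": 0, "wz": 0, "hand": 0.2},
  {"tx": 0, "ty": 0, "tz": 0, "wx": 0, "wy": 0, "wz": 0, "hand": 0.2},
  {"tx": 0, "ty": 0, "tz": 0, "wx": 0, "wy": 0, "wz": 0, "hand": 0.2},
  {"tx": 0, "ty": 0, "tz": 0, "wx": 0, "wy": 0, "wz": 0, "hand": 0.2},
], newtons=60)

```text
clock: 11.18
position: [0.4294, 0.2374, 0.0466]
eef_rot: [0.686, 0.728, 0.002, 0.001]
ft_force: [-3.0, -0.3, 6.2]
opening: 0.0622
gripper_force: 63.9
```

>>> jog_arm([
  {"tx": 0, "ty": 0, "tz": 5, "wx": 0, "wy": 0, "wz": 0, "hand": 0.2},
  {"tx": 0, "ty": 0, "tz": 10, "wx": 0, "wy": 0, "wz": 0, "hand": 0.2},
  {"tx": 0, "ty": 0, "tz": 15, "wx": 0, "wy": 0, "wz": 0, "hand": 0.2},
  {"tx": 0, "ty": 0, "tz": 15, "wx": 0, "wy": 0, "wz": 0, "hand": 0.2},
  {"tx": 0, "ty": 0, "tz": 0, "wx": 0, "wy": 0, "wz": 0, "hand": 0.2},
])

```text
clock: 11.8
position: [0.4293, 0.2372, 0.091]
eef_rot: [0.686, 0.728, 0.001, 0.001]
ft_force: [0.5, 0.6, -5.5]
opening: 0.0619
gripper_force: 66.7
```

>>> jog_arm([
  {"tx": 30, "ty": -9, "tz": 0, "wx": 0, "wy": 0, "wz": 0, "hand": 0.2},
  {"tx": 45, "ty": -14, "tz": 0, "wx": 0, "wy": 0, "wz": 0, "hand": 0.2},
  {"tx": 45, "ty": -14, "tz": 0, "wx": 0, "wy": 0, "wz": 0, "hand": 0.2},
  {"tx": 45, "ty": -14, "tz": 0, "wx": 0, "wy": 0, "wz": 0, "hand": 0.2},
  {"tx": 36, "ty": -12, "tz": 0, "wx": 0, "wy": 0, "wz": 0, "hand": 0.2},
])

```text
clock: 12.42
position: [0.6306, 0.173, 0.0885]
eef_rot: [0.686, 0.727, -0.0, -0.0]
ft_force: [-0.1, 0.7, -4.9]
opening: 0.0623
gripper_force: 67.1
```

>>> jog_arm([
  {"tx": 0, "ty": 0, "tz": 0, "wx": 0, "wy": 0, "wz": 0, "hand": 0.2},
  {"tx": 0, "ty": 0, "tz": 0, "wx": 0, "wy": 0, "wz": 0, "hand": 0.2},
  {"tx": 0, "ty": 0, "tz": -10, "wx": 0, "wy": 0, "wz": 0, "hand": 0.2},
  {"tx": 0, "ty": 0, "tz": -10, "wx": 0, "wy": 0, "wz": 0, "hand": 0.2},
  {"tx": 0, "ty": 0, "tz": 0, "wx": 0, "wy": 0, "wz": 0, "hand": 0.2},
])

```text
clock: 13.05
position: [0.6281, 0.174, 0.0682]
eef_rot: [0.686, 0.728, -0.001, -0.001]
ft_force: [-0.0, 0.3, -4.8]
opening: 0.0622
gripper_force: 67.7
```

Run:
```python
from h import *
st(); m=camera_model("wrist"); a=camera("wrist"); np.savez("w7.npz",**m)
b=camera("side")
cv2.imwrite("pics/w7.png",np.hstack([cv2.resize(a,(480,300)),cv2.resize(b[60:200,260:400],(300,300),interpolation=cv2.INTER_CUBIC)]))
```

```text
t 13.05 pos [0.6281 0.174  0.0682] yawY 0.06 zax [-0.003 -0.001 -1.   ] F [-0.   0.3 -4.8] open 0.0622 grip 67.7 q [ 0.15  0.69  1.31 -0.    1.15  0.09]
```

View pics/w7.png

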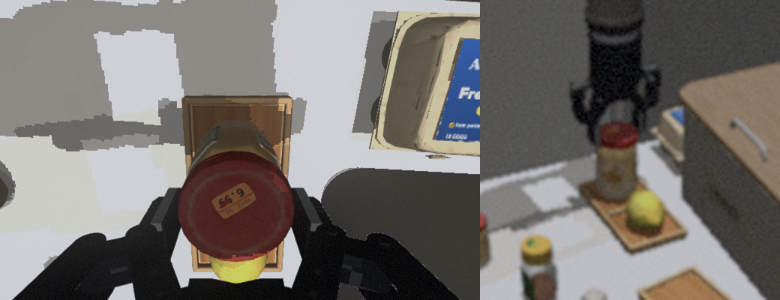

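Jar is upright over its compartment, lemon beside it. Lowering and releasing.

>>> jog_arm([
  {"tx": 1.5, "ty": 0, "tz": -5, "wx": 0, "wy": 0, "wz": 0, "hand": 0.2},
  {"tx": 0, "ty": 0, "tz": -4, "wx": 0, "wy": 0, "wz": 0, "hand": 0.2},
  {"tx": 0, "ty": 0, "tz": -2, "wx": 0, "wy": 0, "wz": 0, "hand": 0.2},
  {"tx": 0, "ty": 0, "tz": 0, "wx": 0, "wy": 0, "wz": 0, "hand": 0.2},
  {"tx": 0, "ty": 0, "tz": 0, "wx": 0, "wy": 0, "wz": 0, "hand": 0.2},
])

```text
clock: 13.78
position: [0.631, 0.1739, 0.0587]
eef_rot: [0.686, 0.728, 0.0, 0.0]
ft_force: [0.3, 0.5, -5.5]
opening: 0.0622
gripper_force: 67.7
```

>>> jog_arm([
  {"tx": 0, "ty": 0, "tz": 0, "wx": 0, "wy": 0, "wz": 0, "hand": 0.7},
  {"tx": 0, "ty": 0, "tz": 0, "wx": 0, "wy": 0, "wz": 0, "hand": 1},
  {"tx": 0, "ty": 0, "tz": 0, "wx": 0, "wy": 0, "wz": 0, "hand": 1},
  {"tx": 0, "ty": 0, "tz": 20, "wx": 0, "wy": 0, "wz": 0, "hand": 1},
  {"tx": 0, "ty": 0, "tz": 40, "wx": 0, "wy": 0, "wz": 0, "hand": 1},
])

```text
clock: 14.4
position: [0.6298, 0.1737, 0.1177]
eef_rot: [0.686, 0.728, -0.001, -0.001]
ft_force: [0.1, -0.3, 0.4]
opening: 0.0855
gripper_force: 0.0
```

>>> jog_arm([
  {"tx": 0, "ty": 0, "tz": 55, "wx": 0, "wy": 0, "wz": 0, "hand": 1},
  {"tx": -20, "ty": -20, "tz": 15, "wx": 0, "wy": 0, "wz": 0.03, "hand": 1},
  {"tx": -40, "ty": -37, "tz": 0, "wx": 0, "wy": 0, "wz": 0.03, "hand": 1},
  {"tx": -40, "ty": -37, "tz": 0, "wx": 0, "wy": 0, "wz": 0.03, "hand": 1},
  {"tx": -40, "ty": -37, "tz": 0, "wx": 0, "wy": 0, "wz": 0.04, "hand": 1},
])

```text
clock: 15.02
position: [0.4897, 0.0419, 0.189]
eef_rot: [0.637, 0.771, 0.0, 0.001]
ft_force: [-0.0, -1.1, -0.4]
opening: 0.0853
gripper_force: 0.0
```

>>> jog_arm([
  {"tx": -40, "ty": -37, "tz": 0, "wx": 0, "wy": 0, "wz": 0, "hand": 1},
  {"tx": -8, "ty": -7, "tz": 0, "wx": 0, "wy": 0, "wz": 0, "hand": 1},
  {"tx": 0, "ty": 0, "tz": 0, "wx": 0, "wy": 0, "wz": 0, "hand": 1},
  {"tx": 0, "ty": 0, "tz": 0, "wx": 0, "wy": 0, "wz": 0, "hand": 1},
  {"tx": 0, "ty": 0, "tz": 0, "wx": 0, "wy": 0, "wz": 0, "hand": 1},
])

```text
clock: 15.65
position: [0.4436, -0.0004, 0.1884]
eef_rot: [0.637, 0.771, 0.0, -0.0]
ft_force: [0.4, 0.3, -0.9]
opening: 0.0854
gripper_force: 0.0
```

Run:
```python
from h import *
np.set_printoptions(precision=4,suppress=True)
st(); m=camera_model("wrist"); a=camera("wrist"); cv2.imwrite("pics/w8.png",a); np.savez("w8.npz",**m)
print("pred",proj("wrist",[.442,-.001,.096],m))
h=cv2.cvtColor(a,cv2.COLOR_BGR2HSV)
k=cv2.inRange(h,(20,120,60),(35,255,255))
n,l,s,c=cv2.connectedComponentsWithStats(k)
for i in range(1,n):
    if s[i,4]>300: print(s[i],c[i],ray("wrist",s[i,0]+s[i,2]/2-.5,s[i,1]+s[i,3]/2-.5,.096,m))
```

```text
t 15.65 pos [ 0.4436 -0.0004  0.1884] yawY 0.19 zax [-0.  0. -1.] F [ 0.4  0.3 -0.9] open 0.0854 grip 0.0 q [-0.17  0.2   1.75  0.    1.19 -0.36]
pred [311.3276 183.1729]
[ 509   74   70   86 4057] [543.9224 116.0688] [0.6035 0.0833 0.096 ]
[296 187  41  22 323] [315.9907 197.6223] [ 0.4479 -0.0121  0.096 ]
```

Run:
```python
from h import *
np.set_printoptions(precision=4,suppress=True)
m=dict(np.load("w8.npz")); a=cv2.imread("pics/w8.png")
h=cv2.cvtColor(a,cv2.COLOR_BGR2HSV)
k=cv2.inRange(h,(15,110,25),(40,255,255)); k[:130]=0;k[250:]=0;k[:,:250]=0;k[:,370:]=0
k=cv2.morphologyEx(k,cv2.MORPH_CLOSE,np.ones((9,9)))
n,l,s,c=cv2.connectedComponentsWithStats(k)
for i in range(1,n):
    if s[i,4]>100: print(s[i],c[i],ray("wrist",s[i,0]+s[i,2]/2-.5,s[i,1]+s[i,3]/2-.5,.096,m))
```

```text
[ 287  155   50   54 1826] [311.7459 184.4085] [0.4419 0.0004 0.096 ]
```

>>> jog_arm([
  {"tx": -1.5, "ty": 0.5, "tz": -45, "wx": 0, "wy": 0, "wz": 0, "hand": 1},
  {"tx": 0, "ty": 0, "tz": -50, "wx": 0, "wy": 0, "wz": 0, "hand": 1},
  {"tx": 0, "ty": 0, "tz": -45, "wx": 0, "wy": 0, "wz": 0, "hand": 1},
  {"tx": 0, "ty": 0, "tz": -16, "wx": 0, "wy": 0, "wz": 0, "hand": 1},
  {"tx": 0, "ty": 0, "tz": 0, "wx": 0, "wy": 0, "wz": 0, "hand": 1},
])

```text
clock: 16.32
position: [0.4407, -0.0001, 0.0314]
eef_rot: [0.637, 0.771, -0.001, -0.001]
ft_force: [-0.1, 0.1, -0.8]
opening: 0.0854
gripper_force: 0.0
```

>>> jog_arm([
  {"tx": 0, "ty": 0, "tz": 0, "wx": 0, "wy": 0, "wz": 0, "hand": -0.3},
  {"tx": 0, "ty": 0, "tz": 0, "wx": 0, "wy": 0, "wz": 0, "hand": -0.3},
  {"tx": 0, "ty": 0, "tz": 0, "wx": 0, "wy": 0, "wz": 0, "hand": -0.3},
  {"tx": 0, "ty": 0, "tz": 0, "wx": 0, "wy": 0, "wz": 0, "hand": -0.3},
  {"tx": 0, "ty": 0, "tz": 0, "wx": 0, "wy": 0, "wz": 0, "hand": -0.3},
], newtons=35)

```text
clock: 16.95
position: [0.4421, -0.0007, 0.0336]
eef_rot: [0.637, 0.771, 0.001, 0.001]
ft_force: [-1.9, 0.5, 5.5]
opening: 0.0405
gripper_force: 34.7
```

>>> jog_arm([
  {"tx": 0, "ty": 0, "tz": 5, "wx": 0, "wy": 0, "wz": 0, "hand": -0.3},
  {"tx": 0, "ty": 0, "tz": 10, "wx": 0, "wy": 0, "wz": 0, "hand": -0.3},
  {"tx": 0, "ty": 0, "tz": 15, "wx": 0, "wy": 0, "wz": 0, "hand": -0.3},
  {"tx": 0, "ty": 0, "tz": 15, "wx": 0, "wy": 0, "wz": 0, "hand": -0.3},
  {"tx": 0, "ty": 0, "tz": 0, "wx": 0, "wy": 0, "wz": 0, "hand": -0.3},
])

```text
clock: 17.58
position: [0.4423, -0.0007, 0.0788]
eef_rot: [0.637, 0.771, 0.001, 0.001]
ft_force: [0.6, -0.5, -1.8]
opening: 0.0406
gripper_force: 35.5
```

>>> jog_arm([
  {"tx": 30, "ty": -15, "tz": 0, "wx": 0, "wy": 0, "wz": 0, "hand": -0.3},
  {"tx": 40, "ty": -20, "tz": 0, "wx": 0, "wy": 0, "wz": 0, "hand": -0.3},
  {"tx": 40, "ty": -20, "tz": 0, "wx": 0, "wy": 0, "wz": 0, "hand": -0.3},
  {"tx": 40, "ty": -20, "tz": 0, "wx": 0, "wy": 0, "wz": 0, "hand": -0.3},
  {"tx": 28, "ty": -14, "tz": 0, "wx": 0, "wy": 0, "wz": 0, "hand": -0.3},
])

```text
clock: 18.2
position: [0.6205, -0.0905, 0.0766]
eef_rot: [0.637, 0.771, -0.0, -0.0]
ft_force: [0.7, -0.0, -1.7]
opening: 0.0403
gripper_force: 35.6
```

>>> jog_arm([
  {"tx": 0, "ty": 0, "tz": 0, "wx": 0, "wy": 0, "wz": 0, "hand": -0.3},
  {"tx": 0, "ty": 0, "tz": 0, "wx": 0, "wy": 0, "wz": 0, "hand": -0.3},
  {"tx": 0, "ty": 0, "tz": -10, "wx": 0, "wy": 0, "wz": 0, "hand": -0.3},
  {"tx": 0, "ty": 0, "tz": -10, "wx": 0, "wy": 0, "wz": 0, "hand": -0.3},
  {"tx": 0, "ty": 0, "tz": 0, "wx": 0, "wy": 0, "wz": 0, "hand": -0.3},
])

```text
clock: 18.82
position: [0.6183, -0.0891, 0.0563]
eef_rot: [0.637, 0.771, -0.001, -0.001]
ft_force: [-0.1, -0.2, -1.3]
opening: 0.0402
gripper_force: 35.8
```

Run:
```python
from h import *
st(); m=camera_model("wrist"); a=camera("wrist"); np.savez("w9.npz",**m)
b=camera("side")
cv2.imwrite("pics/w9.png",np.hstack([cv2.resize(a,(480,300)),cv2.resize(b[100:240,290:430],(300,300),interpolation=cv2.INTER_CUBIC)]))
```

```text
t 18.82 pos [ 0.6183 -0.0891  0.0563] yawY 0.189 zax [-0.002  0.001 -1.   ] F [-0.1 -0.2 -1.3] open 0.0402 grip 35.8 q [-0.27  0.66  1.41  0.    1.08 -0.46]
```

View pics/w9.png

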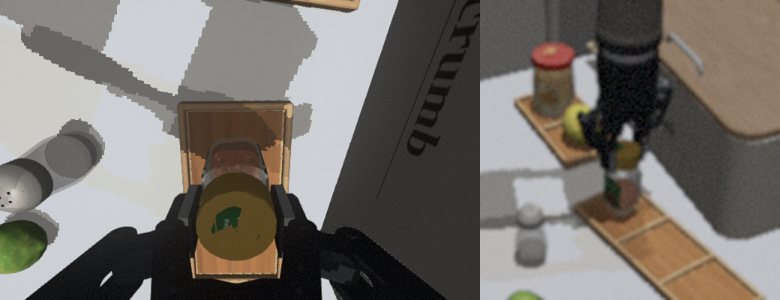

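Carrier end-wall outer corners at (178,103) and (293,101) in the 480-wide view.

Run:
```python
from h import *
np.set_printoptions(precision=4,suppress=True)
m=dict(np.load("w9.npz"))
L=ray("wrist",178/.75,103/.75,.017,m);Rr=ray("wrist",293/.75,101.5/.75,.017,m)
a=np.arctan2(Rr[1]-L[1],Rr[0]-L[0]); e=(L+Rr)[:2]/2; d=np.array([np.sin(a),-np.cos(a)])
print(L,Rr,np.linalg.norm(L-Rr),a)
for aa in(a,.19):
    d=np.array([np.sin(aa),-np.cos(aa)]); print([e+d*k for k in(.048,.138,.228)])
```

```text
[ 0.564  -0.0541  0.017 ] [ 0.6562 -0.0351  0.017 ] 0.09417529474405692 0.2028066602737302
[array([ 0.6198, -0.0916]), array([ 0.6379, -0.1798]), array([ 0.656 , -0.2679])]
[array([ 0.6192, -0.0918]), array([ 0.6362, -0.1801]), array([ 0.6532, -0.2685])]
```

>>> jog_arm([
  {"tx": 1, "ty": -2, "tz": -5, "wx": 0, "wy": 0, "wz": 0, "hand": -0.3},
  {"tx": 0, "ty": 0, "tz": -4, "wx": 0, "wy": 0, "wz": 0, "hand": -0.3},
  {"tx": 0, "ty": 0, "tz": -3, "wx": 0, "wy": 0, "wz": 0, "hand": -0.3},
  {"tx": 0, "ty": 0, "tz": 0, "wx": 0, "wy": 0, "wz": 0, "hand": -0.3},
  {"tx": 0, "ty": 0, "tz": 0, "wx": 0, "wy": 0, "wz": 0, "hand": -0.3},
])

```text
clock: 19.55
position: [0.6205, -0.0916, 0.0457]
eef_rot: [0.637, 0.771, 0.0, 0.0]
ft_force: [0.4, -0.6, -1.9]
opening: 0.0409
gripper_force: 35.8
```

>>> jog_arm([
  {"tx": 0, "ty": 0, "tz": 0, "wx": 0, "wy": 0, "wz": 0, "hand": 0.5},
  {"tx": 0, "ty": 0, "tz": 0, "wx": 0, "wy": 0, "wz": 0, "hand": 0.8},
  {"tx": 0, "ty": 0, "tz": 0, "wx": 0, "wy": 0, "wz": 0, "hand": 1},
  {"tx": 0, "ty": 0, "tz": 20, "wx": 0, "wy": 0, "wz": 0, "hand": 1},
  {"tx": 0, "ty": 0, "tz": 45, "wx": 0, "wy": 0, "wz": 0, "hand": 1},
])

```text
clock: 20.18
position: [0.6189, -0.0912, 0.1092]
eef_rot: [0.637, 0.771, -0.001, -0.002]
ft_force: [0.3, -0.2, -0.2]
opening: 0.0854
gripper_force: 0.0
```

>>> jog_arm([
  {"tx": 0, "ty": 0, "tz": 50, "wx": 0, "wy": 0, "wz": 0, "hand": 1},
  {"tx": -20, "ty": -3, "tz": 25, "wx": 0, "wy": 0, "wz": 0, "hand": 1},
  {"tx": -40, "ty": -6.5, "tz": 0, "wx": 0, "wy": 0, "wz": 0, "hand": 1},
  {"tx": -40, "ty": -6.5, "tz": 0, "wx": 0, "wy": 0, "wz": 0, "hand": 1},
  {"tx": -41, "ty": -6.5, "tz": 0, "wx": 0, "wy": 0, "wz": 0, "hand": 1},
])

```text
clock: 20.8
position: [0.4782, -0.1142, 0.1858]
eef_rot: [0.637, 0.771, 0.0, 0.0]
ft_force: [-0.8, -0.8, 0.1]
opening: 0.0854
gripper_force: 0.0
```

>>> jog_arm([
  {"tx": 0, "ty": 0, "tz": 0, "wx": 0, "wy": 0, "wz": 0, "hand": 1},
  {"tx": 0, "ty": 0, "tz": 0, "wx": 0, "wy": 0, "wz": 0, "hand": 1},
  {"tx": 0, "ty": 0, "tz": 0, "wx": 0, "wy": 0, "wz": 0, "hand": 1},
  {"tx": 0, "ty": 0, "tz": 0, "wx": 0, "wy": 0, "wz": 0, "hand": 1},
  {"tx": 0, "ty": 0, "tz": 0, "wx": 0, "wy": 0, "wz": 0, "hand": 1},
])

```text
clock: 21.42
position: [0.4797, -0.114, 0.1854]
eef_rot: [0.637, 0.771, -0.0, -0.0]
ft_force: [-0.6, 0.1, -0.6]
opening: 0.0855
gripper_force: 0.0
```

Run:
```python
from h import *
np.set_printoptions(precision=4,suppress=True)
m=dict(np.load("w9.npz")); print("w9",ray("wrist",20/.75,187/.75,.09,m))
st(); m=camera_model("wrist"); a=camera("wrist"); cv2.imwrite("pics/w10r.png",a); np.savez("w10.npz",**m)
print("pred",proj("wrist",[.478,-.114,.09],m),proj("wrist",[.4778,-.339,.03],m))
t=camera("top")
cv2.imwrite("pics/w10.png",np.hstack([cv2.resize(a[100:300,220:420],(400,400),interpolation=cv2.INTER_CUBIC),cv2.resize(t[125:225,190:290],(400,400),interpolation=cv2.INTER_CUBIC)]))
```

```text
w9 [ 0.4901 -0.1084  0.09  ]
t 21.43 pos [ 0.4797 -0.114   0.1854] yawY 0.189 zax [-0.  0. -1.] F [-0.6  0.1 -0.6] open 0.0855 grip 0.0 q [-0.39  0.29  1.63  0.    1.22 -0.58]
pred [311.4132 181.5224] [275.6021 350.6703]
```

View pics/w10.png

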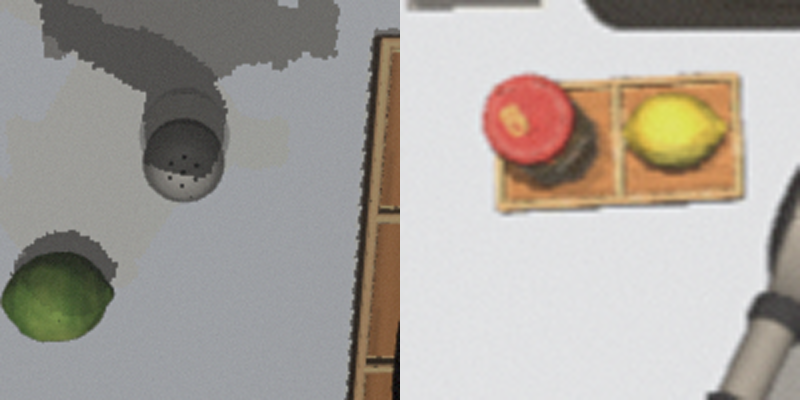

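Short carrier looks right. Salt top at (311.5,180) full-res versus predicted (311.4,181.5), so the estimate holds.

>>> jog_arm([
  {"tx": -1.5, "ty": 0.5, "tz": -45, "wx": 0, "wy": 0, "wz": 0, "hand": 1},
  {"tx": 0, "ty": 0, "tz": -50, "wx": 0, "wy": 0, "wz": 0, "hand": 1},
  {"tx": 0, "ty": 0, "tz": -45, "wx": 0, "wy": 0, "wz": 0, "hand": 1},
  {"tx": 0, "ty": 0, "tz": -19, "wx": 0, "wy": 0, "wz": 0, "hand": 1},
  {"tx": 0, "ty": 0, "tz": 0, "wx": 0, "wy": 0, "wz": 0, "hand": 1},
])

```text
clock: 22.15
position: [0.477, -0.1132, 0.0254]
eef_rot: [0.637, 0.771, -0.0, -0.002]
ft_force: [0.6, 0.2, 0.5]
opening: 0.0852
gripper_force: 0.0
```

>>> jog_arm([
  {"tx": 0, "ty": 0, "tz": 0, "wx": 0, "wy": 0, "wz": 0, "hand": -0.3},
  {"tx": 0, "ty": 0, "tz": 0, "wx": 0, "wy": 0, "wz": 0, "hand": -0.3},
  {"tx": 0, "ty": 0, "tz": 0, "wx": 0, "wy": 0, "wz": 0, "hand": -0.3},
  {"tx": 0, "ty": 0, "tz": 0, "wx": 0, "wy": 0, "wz": 0, "hand": -0.3},
  {"tx": 0, "ty": 0, "tz": 0, "wx": 0, "wy": 0, "wz": 0, "hand": -0.3},
])

```text
clock: 22.78
position: [0.4784, -0.1139, 0.0276]
eef_rot: [0.637, 0.771, 0.0, 0.001]
ft_force: [-1.9, -0.3, 4.1]
opening: 0.0324
gripper_force: 34.3
```

>>> jog_arm([
  {"tx": 0, "ty": 0, "tz": 5, "wx": 0, "wy": 0, "wz": 0, "hand": -0.3},
  {"tx": 0, "ty": 0, "tz": 10, "wx": 0, "wy": 0, "wz": 0, "hand": -0.3},
  {"tx": 0, "ty": 0, "tz": 15, "wx": 0, "wy": 0, "wz": 0, "hand": -0.3},
  {"tx": 0, "ty": 0, "tz": 15, "wx": 0, "wy": 0, "wz": 0, "hand": -0.3},
  {"tx": 0, "ty": 0, "tz": 0, "wx": 0, "wy": 0, "wz": 0, "hand": -0.3},
])

```text
clock: 23.4
position: [0.4789, -0.1139, 0.073]
eef_rot: [0.637, 0.771, 0.001, 0.001]
ft_force: [0.8, -0.8, -2.0]
opening: 0.0319
gripper_force: 34.7
```

>>> jog_arm([
  {"tx": 25, "ty": -12, "tz": 0, "wx": 0, "wy": 0, "wz": 0, "hand": -0.3},
  {"tx": 35, "ty": -14, "tz": 0, "wx": 0, "wy": 0, "wz": 0, "hand": -0.3},
  {"tx": 35, "ty": -14, "tz": 0, "wx": 0, "wy": 0, "wz": 0, "hand": -0.3},
  {"tx": 35, "ty": -14, "tz": 0, "wx": 0, "wy": 0, "wz": 0, "hand": -0.3},
  {"tx": 28.5, "ty": -12, "tz": 0, "wx": 0, "wy": 0, "wz": 0, "hand": -0.3},
])

```text
clock: 24.02
position: [0.6373, -0.1799, 0.0707]
eef_rot: [0.637, 0.771, -0.0, -0.0]
ft_force: [0.5, 0.0, -1.2]
opening: 0.0318
gripper_force: 34.8
```

>>> jog_arm([
  {"tx": 0, "ty": 0, "tz": 0, "wx": 0, "wy": 0, "wz": 0, "hand": -0.3},
  {"tx": 0, "ty": 0, "tz": -15, "wx": 0, "wy": 0, "wz": 0, "hand": -0.3},
  {"tx": 0, "ty": 0, "tz": -10, "wx": 0, "wy": 0, "wz": 0, "hand": -0.3},
  {"tx": 0, "ty": 0, "tz": 0, "wx": 0, "wy": 0, "wz": 0, "hand": -0.3},
  {"tx": 0, "ty": 0, "tz": 0, "wx": 0, "wy": 0, "wz": 0, "hand": -0.3},
])

```text
clock: 24.65
position: [0.6364, -0.1795, 0.0469]
eef_rot: [0.637, 0.771, 0.0, 0.0]
ft_force: [0.4, -0.3, -0.9]
opening: 0.0322
gripper_force: 35.0
```

Run:
```python
from h import *
st(); a=camera("side"); b=cv2.imread("pics/side0.png"); cv2.imwrite("pics/s11.png",a); w=camera("wrist"); cv2.imwrite("pics/w11r.png",w)
np.savez("w11.npz",**camera_model("wrist"))
```

```text
t 24.65 pos [ 0.6364 -0.1795  0.0469] yawY 0.189 zax [ 0. -0. -1.] F [ 0.4 -0.3 -0.9] open 0.0322 grip 35.0 q [-0.39  0.72  1.3   0.    1.12 -0.58]
```

>>> jog_arm([
  {"tx": 0, "ty": 0, "tz": -4, "wx": 0, "wy": 0, "wz": 0, "hand": -0.3},
  {"tx": 0, "ty": 0, "tz": -3, "wx": 0, "wy": 0, "wz": 0, "hand": -0.3},
  {"tx": 0, "ty": 0, "tz": -2, "wx": 0, "wy": 0, "wz": 0, "hand": -0.3},
  {"tx": 0, "ty": 0, "tz": 0, "wx": 0, "wy": 0, "wz": 0, "hand": -0.3},
  {"tx": 0, "ty": 0, "tz": 0, "wx": 0, "wy": 0, "wz": 0, "hand": -0.3},
])

```text
clock: 25.38
position: [0.6365, -0.1797, 0.0378]
eef_rot: [0.637, 0.771, 0.0, 0.0]
ft_force: [-1.5, 0.5, 1.0]
opening: 0.032
gripper_force: 35.2
```

Force turned slightly positive at the expected height, so it is standing on the floor. Releasing.

>>> jog_arm([
  {"tx": 0, "ty": 0, "tz": 0, "wx": 0, "wy": 0, "wz": 0, "hand": 0.3},
  {"tx": 0, "ty": 0, "tz": 0, "wx": 0, "wy": 0, "wz": 0, "hand": 0.7},
  {"tx": 0, "ty": 0, "tz": 0, "wx": 0, "wy": 0, "wz": 0, "hand": 1},
  {"tx": 0, "ty": 0, "tz": 20, "wx": 0, "wy": 0, "wz": 0, "hand": 1},
  {"tx": 0, "ty": 0, "tz": 45, "wx": 0, "wy": 0, "wz": 0, "hand": 1},
])

```text
clock: 26.0
position: [0.6349, -0.179, 0.1009]
eef_rot: [0.637, 0.771, -0.001, -0.003]
ft_force: [0.4, -1.0, 0.8]
opening: 0.0853
gripper_force: 0.0
```

>>> jog_arm([
  {"tx": 0, "ty": 0, "tz": 50, "wx": 0, "wy": 0, "wz": 0, "hand": 1},
  {"tx": -20, "ty": -20, "tz": 30, "wx": 0, "wy": 0, "wz": 0, "hand": 1},
  {"tx": -40, "ty": -40, "tz": 0, "wx": 0, "wy": 0, "wz": 0, "hand": 1},
  {"tx": -40, "ty": -40, "tz": 0, "wx": 0, "wy": 0, "wz": 0, "hand": 1},
  {"tx": -40, "ty": -40, "tz": 0, "wx": 0, "wy": 0, "wz": 0, "hand": 1},
])

```text
clock: 26.62
position: [0.4952, -0.3206, 0.1828]
eef_rot: [0.637, 0.771, -0.0, 0.0]
ft_force: [0.6, -1.3, 0.3]
opening: 0.0852
gripper_force: 0.0
```

>>> jog_arm([
  {"tx": -18.5, "ty": -20, "tz": 0, "wx": 0, "wy": 0, "wz": 0, "hand": 1},
  {"tx": 0, "ty": 0, "tz": 0, "wx": 0, "wy": 0, "wz": 0, "hand": 1},
  {"tx": 0, "ty": 0, "tz": 0, "wx": 0, "wy": 0, "wz": 0, "hand": 1},
  {"tx": 0, "ty": 0, "tz": 0, "wx": 0, "wy": 0, "wz": 0, "hand": 1},
  {"tx": 0, "ty": 0, "tz": 0, "wx": 0, "wy": 0, "wz": 0, "hand": 1},
])

```text
clock: 27.25
position: [0.4786, -0.3388, 0.1825]
eef_rot: [0.637, 0.771, 0.0, -0.0]
ft_force: [0.6, -0.2, 0.5]
opening: 0.0853
gripper_force: 0.0
```

Run:
```python
from h import *
np.set_printoptions(precision=4,suppress=True)
st(); m=camera_model("wrist"); a=camera("wrist"); cv2.imwrite("pics/w12r.png",a); np.savez("w12.npz",**m)
print("pred",proj("wrist",[.478,-.340,.03],m))
h=cv2.cvtColor(a,cv2.COLOR_BGR2HSV)
r=h[130:270,240:400]; print(np.median(r.reshape(-1,3),0),[h[y,x] for y,x in((195,312),(205,312),(215,312))])
k=cv2.inRange(h,(0,25,40),(20,255,255)); k[:110]=0;k[265:]=0;k[:,:220]=0;k[:,410:]=0
k=cv2.morphologyEx(k,cv2.MORPH_CLOSE,np.ones((5,5)))
n,l,s,c=cv2.connectedComponentsWithStats(k)
for i in range(1,n):
    if s[i,4]>150: print(s[i],c[i],ray("wrist",s[i,0]+s[i,2]/2-.5,s[i,1]+s[i,3]/2-.5,.03,m))
```

```text
t 27.25 pos [ 0.4786 -0.3388  0.1825] yawY 0.191 zax [ 0.  0. -1.] F [ 0.6 -0.2  0.5] open 0.0853 grip 0.0 q [-0.75  0.47  1.37  0.    1.3  -0.94]
pred [312.8229 166.4415]
[102.  10. 150.] [array([ 30,   4, 141], dtype=uint8), array([ 99,  12, 152], dtype=uint8), array([105,  10, 150], dtype=uint8)]
[ 284  139   58   57 2446] [312.3847 167.8177] [ 0.4778 -0.3406  0.03  ]
[352 250  50  15 521] [377.2802 257.9559] [ 0.5615 -0.4226  0.03  ]
```

>>> jog_arm([
  {"tx": -0.5, "ty": -1.5, "tz": -50, "wx": 0, "wy": 0, "wz": 0, "hand": 1},
  {"tx": 0, "ty": 0, "tz": -55, "wx": 0, "wy": 0, "wz": 0, "hand": 1},
  {"tx": 0, "ty": 0, "tz": -50, "wx": 0, "wy": 0, "wz": 0, "hand": 1},
  {"tx": 0, "ty": 0, "tz": -25, "wx": 0, "wy": 0, "wz": 0, "hand": 1},
  {"tx": 0, "ty": 0, "tz": -7, "wx": 0, "wy": 0, "wz": 0, "hand": 1},
])

```text
clock: 27.92
position: [0.4768, -0.34, -0.0061]
eef_rot: [0.637, 0.771, 0.0, -0.002]
ft_force: [0.4, -0.7, -0.2]
opening: 0.0855
gripper_force: 0.0
```

>>> jog_arm([
  {"tx": 0, "ty": 0, "tz": 0, "wx": 0, "wy": 0, "wz": 0, "hand": 1},
  {"tx": 0, "ty": 0, "tz": 0, "wx": 0, "wy": 0, "wz": 0, "hand": 0.1},
  {"tx": 0, "ty": 0, "tz": 0, "wx": 0, "wy": 0, "wz": 0, "hand": 0.1},
  {"tx": 0, "ty": 0, "tz": 0, "wx": 0, "wy": 0, "wz": 0, "hand": 0.1},
  {"tx": 0, "ty": 0, "tz": 0, "wx": 0, "wy": 0, "wz": 0, "hand": 0.1},
], newtons=25)

```text
clock: 28.55
position: [0.4775, -0.3412, -0.0041]
eef_rot: [0.637, 0.771, 0.0, 0.0]
ft_force: [0.2, 0.0, 0.2]
opening: 0.0468
gripper_force: 0.0
```

>>> jog_arm([
  {"tx": 0, "ty": 0, "tz": 0, "wx": 0, "wy": 0, "wz": 0, "hand": 1},
  {"tx": 0, "ty": 0, "tz": 0, "wx": 0, "wy": 0, "wz": 0, "hand": 1},
  {"tx": 0, "ty": 0, "tz": 0, "wx": 0, "wy": 0, "wz": 0, "hand": 1},
  {"tx": 0, "ty": 0, "tz": -5, "wx": 0, "wy": 0, "wz": 0, "hand": 1},
  {"tx": 0, "ty": 0, "tz": -3, "wx": 0, "wy": 0, "wz": 0, "hand": 1},
])

```text
clock: 29.18
position: [0.4772, -0.3409, -0.0129]
eef_rot: [0.637, 0.771, 0.0, -0.0]
ft_force: [0.5, -1.3, -0.4]
opening: 0.0851
gripper_force: 0.0
```

>>> jog_arm([
  {"tx": 0, "ty": 0, "tz": 0, "wx": 0, "wy": 0, "wz": 0, "hand": 0.1},
  {"tx": 0, "ty": 0, "tz": 0, "wx": 0, "wy": 0, "wz": 0, "hand": 0.1},
  {"tx": 0, "ty": 0, "tz": 0, "wx": 0, "wy": 0, "wz": 0, "hand": 0.1},
  {"tx": 0, "ty": 0, "tz": 0, "wx": 0, "wy": 0, "wz": 0, "hand": 0.1},
  {"tx": 0, "ty": 0, "tz": 0, "wx": 0, "wy": 0, "wz": 0, "hand": 0.1},
])

```text
clock: 29.8
position: [0.4776, -0.3412, -0.0121]
eef_rot: [0.637, 0.771, 0.0, 0.0]
ft_force: [-1.6, 0.4, 3.5]
opening: 0.0529
gripper_force: 23.2
```

Run:
```python
from h import *
st(); a=camera("wrist"); b=camera("side")
cv2.imwrite("pics/w13.png",np.hstack([cv2.resize(a,(480,300)),cv2.resize(b[200:300,300:400],(300,300),interpolation=cv2.INTER_CUBIC)]))
cv2.imwrite("pics/w13r.png",a); np.savez("w13.npz",**camera_model("wrist"))
```

```text
t 29.8 pos [ 0.4776 -0.3412 -0.0121] yawY 0.189 zax [ 0. -0. -1.] F [-1.6  0.4  3.5] open 0.0529 grip 23.2 q [-0.75  0.69  1.58  0.    0.87 -0.94]
```

>>> jog_arm([
  {"tx": 0, "ty": 0, "tz": 5, "wx": 0, "wy": 0, "wz": 0, "hand": 0.1},
  {"tx": 0, "ty": 0, "tz": 10, "wx": 0, "wy": 0, "wz": 0, "hand": 0.1},
  {"tx": 0, "ty": 0, "tz": 15, "wx": 0, "wy": 0, "wz": 0, "hand": 0.1},
  {"tx": 0, "ty": 0, "tz": 20, "wx": 0, "wy": 0, "wz": 0, "hand": 0.1},
  {"tx": 0, "ty": 0, "tz": 0, "wx": 0, "wy": 0, "wz": 0, "hand": 0.1},
])

```text
clock: 30.52
position: [0.4786, -0.3421, 0.0399]
eef_rot: [0.637, 0.771, -0.0, 0.002]
ft_force: [0.9, 0.4, -1.7]
opening: 0.0512
gripper_force: 21.7
```

>>> jog_arm([
  {"tx": 22, "ty": 9, "tz": 0, "wx": 0, "wy": 0, "wz": 0, "hand": 0.1},
  {"tx": 32, "ty": 13, "tz": 0, "wx": 0, "wy": 0, "wz": 0, "hand": 0.1},
  {"tx": 35, "ty": 15, "tz": 0, "wx": 0, "wy": 0, "wz": 0, "hand": 0.1},
  {"tx": 35, "ty": 15, "tz": 0, "wx": 0, "wy": 0, "wz": 0, "hand": 0.1},
  {"tx": 32, "ty": 12, "tz": 0, "wx": 0, "wy": 0, "wz": 0, "hand": 0.1},
])

```text
clock: 31.15
position: [0.6343, -0.2761, 0.0369]
eef_rot: [0.637, 0.771, -0.0, -0.0]
ft_force: [0.3, -0.2, 0.1]
opening: 0.0506
gripper_force: 21.7
```

>>> jog_arm([
  {"tx": 21, "ty": 9, "tz": 0, "wx": 0, "wy": 0, "wz": 0, "hand": 0.1},
  {"tx": 0, "ty": 0, "tz": 0, "wx": 0, "wy": 0, "wz": 0, "hand": 0.1},
  {"tx": 0, "ty": 0, "tz": -15, "wx": 0, "wy": 0, "wz": 0, "hand": 0.1},
  {"tx": 0, "ty": 0, "tz": -10, "wx": 0, "wy": 0, "wz": 0, "hand": 0.1},
  {"tx": 0, "ty": 0, "tz": 0, "wx": 0, "wy": 0, "wz": 0, "hand": 0.1},
])

```text
clock: 31.78
position: [0.6528, -0.2682, 0.0108]
eef_rot: [0.638, 0.77, -0.0, -0.002]
ft_force: [0.3, 0.3, -0.5]
opening: 0.0512
gripper_force: 21.8
```

>>> jog_arm([
  {"tx": 0, "ty": 0, "tz": -5, "wx": 0, "wy": 0, "wz": 0, "hand": 0.1},
  {"tx": 0, "ty": 0, "tz": -5, "wx": 0, "wy": 0, "wz": 0, "hand": 0.1},
  {"tx": 0, "ty": 0, "tz": -3, "wx": 0, "wy": 0, "wz": 0, "hand": 0.1},
  {"tx": 0, "ty": 0, "tz": 0, "wx": 0, "wy": 0, "wz": 0, "hand": 0.1},
  {"tx": 0, "ty": 0, "tz": 0, "wx": 0, "wy": 0, "wz": 0, "hand": 0.1},
])

```text
clock: 32.4
position: [0.6545, -0.2682, 0.0003]
eef_rot: [0.637, 0.771, -0.0, 0.0]
ft_force: [-2.3, 0.8, 4.5]
opening: 0.0512
gripper_force: 23.8
```

Floor contact felt (4.5 N). Releasing, then backing off for a final look.

>>> jog_arm([
  {"tx": 0, "ty": 0, "tz": 1, "wx": 0, "wy": 0, "wz": 0, "hand": 0.3},
  {"tx": 0, "ty": 0, "tz": 1, "wx": 0, "wy": 0, "wz": 0, "hand": 0.5},
  {"tx": 0, "ty": 0, "tz": 2, "wx": 0, "wy": 0, "wz": 0, "hand": 0.8},
  {"tx": 0, "ty": 0, "tz": 5, "wx": 0, "wy": 0, "wz": 0, "hand": 1},
  {"tx": 0, "ty": 0, "tz": 40, "wx": 0, "wy": 0, "wz": 0, "hand": 1},
])

```text
clock: 33.02
position: [0.6525, -0.267, 0.046]
eef_rot: [0.637, 0.771, -0.001, -0.003]
ft_force: [0.1, 0.0, 0.8]
opening: 0.0855
gripper_force: 0.0
```

>>> jog_arm([
  {"tx": 0, "ty": 0, "tz": 55, "wx": 0, "wy": 0, "wz": 0, "hand": 1},
  {"tx": 0, "ty": 0, "tz": 55, "wx": 0, "wy": 0, "wz": 0, "hand": 1},
  {"tx": -30, "ty": -30, "tz": 30, "wx": 0, "wy": 0, "wz": 0, "hand": 1},
  {"tx": -40, "ty": -40, "tz": 0, "wx": 0, "wy": 0, "wz": 0, "hand": 1},
  {"tx": -40, "ty": -40, "tz": 0, "wx": 0, "wy": 0, "wz": 0, "hand": 1},
])

```text
clock: 33.65
position: [0.5436, -0.379, 0.1897]
eef_rot: [0.637, 0.771, -0.0, 0.001]
ft_force: [-0.4, -0.5, -0.6]
opening: 0.0853
gripper_force: 0.0
```

>>> jog_arm([
  {"tx": -40, "ty": -40, "tz": 0, "wx": 0, "wy": 0, "wz": 0, "hand": 1},
  {"tx": -40, "ty": -40, "tz": 0, "wx": 0, "wy": 0, "wz": 0, "hand": 1},
  {"tx": -20, "ty": -20, "tz": 0, "wx": 0, "wy": 0, "wz": 0, "hand": 1},
  {"tx": 0, "ty": 0, "tz": 0, "wx": 0, "wy": 0, "wz": 0, "hand": 1},
  {"tx": 0, "ty": 0, "tz": 0, "wx": 0, "wy": 0, "wz": 0, "hand": 1},
])

```text
clock: 34.28
position: [0.4451, -0.4775, 0.1889]
eef_rot: [0.637, 0.771, 0.0, 0.0]
ft_force: [0.1, 0.2, -0.8]
opening: 0.0852
gripper_force: 0.0
```

Run:
```python
from h import *
st(); t=camera("top"); b=camera("side")
A=cv2.resize(t[130:260,180:460],(800,371),interpolation=cv2.INTER_CUBIC)
B=cv2.resize(b[120:255,290:435],(245,228),interpolation=cv2.INTER_CUBIC)
B2=cv2.resize(b[120:255,240:480],(405,228),interpolation=cv2.INTER_CUBIC)
cv2.imwrite("pics/fin.png",np.vstack([A,np.hstack([B2,np.zeros((228,395,3),np.uint8)])]))
```

```text
t 34.27 pos [ 0.4451 -0.4775  0.1889] yawY 0.189 zax [ 0.001  0.    -1.   ] F [ 0.1  0.2 -0.8] open 0.0852 grip 0.0 q [-0.94  0.59  1.15  0.    1.41 -1.13]
```

View pics/fin.png

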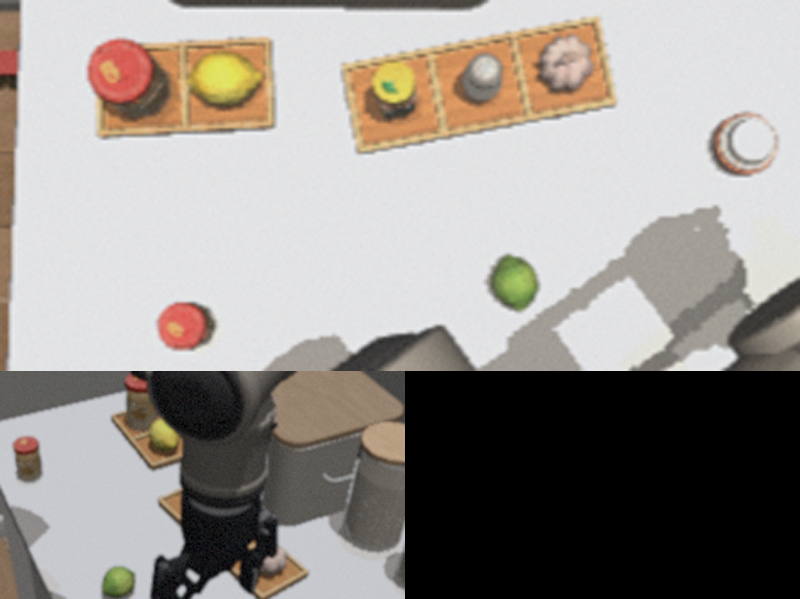

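All five are in their compartments; lime and timer look unmoved. Checking the centres: honey (121,71), lemon (224,79), spice (395,85), salt (488,70), garlic (565,63).

Run:
```python
from h import *
np.set_printoptions(precision=4,suppress=True)
f=800/280
def F(c,a,p):
    d=p[:2]-c; R=np.array([[np.cos(a),np.sin(a)],[-np.sin(a),np.cos(a)]]); return R@d
S=(np.array([.632,.128]),.062);L=(np.array([.636,-.180]),.192)
for n,x,y,z,c in(("honey",121,71,.11,S),("lemon",224,79,.038,S),("spice",395,85,.106,L),("salt",488,70,.1,L),("garlic",565,63,.039,L),("lime",515,282,.024,L),("timer",752,139,.048,L)):
    X=ray("top",180-.5+(x+.5)/f,130-.5+(y+.5)/f,z); print(n,X,F(*c,X))
```

```text
honey [0.6287 0.1702 0.11  ] [-0.0007  0.0423]
lemon [0.6355 0.0823 0.038 ] [ 0.0007 -0.0459]
spice [ 0.6171 -0.0952  0.106 ] [-0.0024  0.0868]
salt [ 0.6335 -0.1855  0.1   ] [-0.0035 -0.0049]
garlic [ 0.6537 -0.2681  0.039 ] [ 0.0006 -0.0898]
lime [ 0.4294 -0.2178  0.024 ] [-0.21    0.0023]
timer [ 0.5747 -0.4552  0.048 ] [-0.1126 -0.2584]
```

All are within about 6 mm of their compartment centres, against the 15 mm tolerance. Handing in.

```bash
python3 -c "
from plant import *
print(sign_off())"
```

```text
the job is handed in; nothing more can be done
None
```

Both kits are made up and the job is handed in at about 34 s: all five items measured within about 6 mm of their compartment centres from the top camera, the lime and timer unmoved, and no verdict was returned.

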